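# Fetch the bronze mould from behind the castings gate

### The arm

A 6-joint arm with a two-finger parallel gripper is mounted at the origin on the work surface. World frame = base frame: x ahead of the robot, y to its left, z up, the work surface at z = 0. Lengths are in m, angles in rad, forces in N, time in s.
With the tool pointing down it reaches from about 0.275 to 0.825 m from the base axis. Payload 4.9 kg.
Tool frame: the origin (TCP) lies at the very end of the fingers, on their centre line; the grasp point (between the pads) lies 19 mm behind it; z points along the fingers, y is the line along which they close (so a half turn about z gives the same grasp; the last joint's range is limited). The gripper opens to 85 mm and grips with 20 to 120 N. Pads are 22 mm wide; open, the fingers measure 114 mm over their backs; the gripper's body (76 mm by 85 mm) begins 54 mm behind the grasp point. The pads swing forward as they close: fully open they stand 13 mm farther back than shut.
Start: joints at [1.193, 0.326, -0.193, 1.052, 0, 1.437], TCP at [0.133, 0.534, 0.231] pointing down, gripper open.
Joint ranges: [-2.65, 2.65], [-0.97, 1.79], [-1.3, 1.35], [-1.93, 2.1], [-1.47, 1.37], [-3.14, 3.14]. Speed limits (rad/s): [2.57, 2.57, 3.14, 3.14, 3.14, 3.14].

### API

Orientations are given as a 3x3 rotation matrix whose columns are the frame's x, y, z axes.
In Python, from rig import manip gives the robot as it stands.
- The arm moves only by the tool carry_out, never from a script. Its argument "rows" is a list that holds one entry, the list of rows, each a list of 7 numbers: the shift along the world's x, y, z in units of 0.15 m (1.0 is 0.15 m), then the turn, a rotation vector about the world's x, y, z in units of pi/2 rad (1.0 is pi/2 rad), then the closure, from 0 (fully open) to 1 (shut). In form: [[[x, y, z, wx, wy, wz, jaw], ...]]. A call has 1 to 10 rows; each row is the pose to reach, as a shift and turn from the pose commanded when the call began; what a row does not reach only later rows make up. A row lasts 1/8 s, in which the tool goes at most 62.5 mm and 10.7 degrees, less where a joint would pass 70% of its speed; a pose out of reach is approached as far as the arm can. A call with a number of a shift or a turn outside -1 to 1 is refused whole. A call with a gripper value outside its range is refused whole. The fingers move at their own pace and stop on an object; "grip_force" is the grip in N (left out, the last holds). Time passes only in rows, so rows that repeat a pose let the fingers close. It gives the time, the measured TCP pose, the force, the opening and the grip force at its end, in the units of the state.
- manip.observe(): the state, without advancing time (a new reading comes with each control period).
- manip.grab_frame(name): name is "side" or "top"; returns a dict with "frame" (480x640x3 uint8, red, green, blue), "fx", "fy", "cx", "cy" (pixels), "world_to_cam" (4x4, takes a point from world to camera coordinates). Camera axes: x right, y up, looking along -z (the intrinsics and any distortion apply to the point x, -y, -z); pixel columns grow to the right and rows downward; lengths in m; the calibration is good to about 2 mm. A picture is of the moment at which its call begins. There is no depth.
- manip.sign_off(): hands the job in; it is judged then, once.
The state is a dict: "t": time; "joints": joint angles; "qvel": joint speeds; "effort": joint torques, N m; "tool_pos": TCP position; "tool_rot": TCP orientation; "contact_force": force on the tool from outside, world axes, zero at the start; "moment": the same for the moment, N m; "width": opening from 0.0 (shut) to 1.0 (fully open); "grip_force": force on a finger pad.
Only numpy, scipy, OpenCV 4.12 (cv2) and the standard library are available. Lean on these libraries where they do the work, as an engineer would, in place of code of your own. Each camera call takes 0.05 s, during which the arm holds its last target. There are 200 camera calls.

### The job

The split bronze mould at the back of the castings tray has to go on the soapstone slab to warm. Clear the two lead weights and after them the little wooden gate out of its way, standing them on the filing board, then lay the mould in the middle of the slab, flat and lengthwise. Then put the gate back where it stood in the tray, square to it, and each weight upright on its old spot on its own side of the gate; do not tip the weights over, and leave the pewter cup and the file alone.

Things in the scene. Friction and masses are not known exactly. Their poses are not given: they have to be found in the camera images.
- bay: Castings tray, fixed: pale fir base board 270 (x) by 220 mm (y), 12 mm thick; weights, gate and mould stand on it. Back rail along the +x edge (12 mm thick, top 46 mm above the bench), side rails along both y edges (12 mm thick, tops 28 mm above the bench); open at -x. Origin: centre of the underside, on the bench; x points to the back rail, z up.
- slab: Soapstone warming slab, grey-green stone on two black iron runners, fixed: 140 mm (x) by 180 mm (y, its length), flat top 25 mm above the bench. Origin: below its middle, at bench level; y along its length, z up.
- board: Filing board, the side area: flat darker plank board without rails, fixed, 240 mm (x) by 220 mm (y), 15 mm thick. The file lies on it along its +x edge; the rest is free. Origin: centre of the underside, on the bench; z up.
- lead_trim: Trimmed lead weight: clean round grey taper standing on its wide end, 28 mm across at the foot, 17 mm at 64 mm height, a small cast eye on top (75 mm high in all), about 0.3 kg. Origin: centre of the foot; z up; any yaw. Stands beside the gate, 30 to 45 mm from its middle plane.
- lead_rough: Rough lead weight: the same taper (28 mm foot, 17 mm at 64 mm) but untrimmed: a mushroom-like sprue stub on top instead of the eye (78 mm high in all) and a 1 mm fin of flash on two sides of its lower half; about 0.32 kg. Origin: centre of the foot; z up. Stands on the other side of the gate; which weight is on which side varies.
- gate: Loose free-standing fir gate, about 70 g: 110 mm long (x), 66 mm high; top rail 12 mm thick (y), z 52 to 66 mm; thinner pales below; two cross feet 64 mm (y) by 16 by 10 mm high at x = +-46 mm. Its far end is some 14 mm from the mould: no room for a finger there, nor between gate and weights. Origin: at foot level under its middle; x along the gate (about the tray's x), z up.
- mould: Split bronze mould, closed, lying across the back of the tray: block 80 mm long (y), 38 mm wide (x), 38 mm high, two steel clips 2 mm proud on top, a pouring boss (22 mm across, 6 mm long) on its +y end; about 0.75 kg. Grip it across its 38 mm width. Origin: centre of the underside (of the block without boss); z up.
- cup: Pewter cup standing on the bench, open top, 60 mm across the rim, 68 mm high. To be left alone. Origin: centre of its foot.
- file: Hand file with an ash handle, lying on the filing board near its +x edge, along the board's y: about 196 mm long, blade 16 mm wide, handle 23 mm thick. To be left alone. Origin: at board level, near mid-length; x points to the blade's tip.

How it is judged:
On the way, in this order (a step that is already met when the one before it is completed fails the run):
1. both weights stand released on the filing board (x of lead_trim in the frame of board between -0.115 and 0.115 m and y of lead_trim in the frame of board between -0.105 and 0.105 m and z of lead_trim in the frame of board between 0.01 and 0.022 m and angle between each of lead_trim, lead_rough's own z axis and vertical below 0.15 rad and x of lead_rough in the frame of board between -0.115 and 0.115 m and y of lead_rough in the frame of board between -0.105 and 0.105 m and z of lead_rough in the frame of board between 0.01 and 0.022 m and contact force between the fingers and lead_trim below 0.1 N and linear speed of each of lead_trim, lead_rough below 0.03 m/s and contact force between the fingers and lead_rough below 0.1 N), for 0.2 s.
2. the gate too stands released on the filing board, beside the weights (x of lead_trim in the frame of board between -0.115 and 0.115 m and y of lead_trim in the frame of board between -0.105 and 0.105 m and z of lead_trim in the frame of board between 0.01 and 0.022 m and angle between each of lead_trim, lead_rough, gate's own z axis and vertical below 0.15 rad and x of lead_rough in the frame of board between -0.115 and 0.115 m and y of lead_rough in the frame of board between -0.105 and 0.105 m and z of lead_rough in the frame of board between 0.01 and 0.022 m and x of gate in the frame of board between -0.1 and 0.1 m and y of gate in the frame of board between -0.095 and 0.095 m and z of gate in the frame of board between 0.01 and 0.022 m and contact force between the fingers and gate below 0.1 N and linear speed of gate below 0.03 m/s), for 0.2 s.
3. the mould lies released on the slab while weights and gate are still on the filing board (x of lead_trim in the frame of board between -0.115 and 0.115 m and y of lead_trim in the frame of board between -0.105 and 0.105 m and z of lead_trim in the frame of board between 0.01 and 0.022 m and angle between each of lead_trim, lead_rough, gate's own z axis and vertical below 0.15 rad and x of lead_rough in the frame of board between -0.115 and 0.115 m and y of lead_rough in the frame of board between -0.105 and 0.105 m and z of lead_rough in the frame of board between 0.01 and 0.022 m and x of gate in the frame of board between -0.1 and 0.1 m and y of gate in the frame of board between -0.095 and 0.095 m and z of gate in the frame of board between 0.01 and 0.022 m and horizontal distance between mould and slab below 0.015 m and z of mould in the frame of slab below 0.031 m and angle between mould's own z axis and vertical below 0.1 rad and angle between the y axis of mould and the y axis of slab, either way round below 0.26 rad and contact force between the fingers and mould below 0.1 N and linear speed of mould below 0.03 m/s), for 0.2 s.
At the end, for the whole second after the job is handed in: Mould flat on the slab, its middle within 15 mm of the slab's middle, lengthwise within 15 degrees; gate upright within 15 mm of its start and 11 degrees of the tray's x; each weight upright within 15 mm of its own start; all released and at rest (horizontal distance between mould and slab below 0.015 m and z of mould in the frame of slab below 0.031 m and angle between each of mould, lead_trim, lead_rough, gate's own z axis and vertical below 0.1 rad and angle between the y axis of mould and the y axis of slab, either way round below 0.26 rad and linear speed of each of mould, lead_trim, lead_rough, gate below 0.02 m/s and angular speed of each of mould, lead_trim, lead_rough, gate below 0.2 rad/s and distance of each of lead_trim, lead_rough, gate from where it was at the start of the episode below 0.015 m and angle between the x axis of gate and the x axis of bay, either way round below 0.2 rad); the robot touches nothing.
It fails at once if a weight is tipped over (angle between any of lead_trim, lead_rough's own z axis and vertical above 0.8 rad).
It fails at once if the pewter cup is disturbed (distance of cup from where it was at the start of the episode above 0.02 m).
It fails at once if the file is disturbed (distance of file from where it was at the start of the episode above 0.02 m).
It also fails if it takes over 136 s, if anything falls off the work surface, if the arm or the gripper's body presses on something with over 40 N, if the wrist force passes 120 N, or if a joint passes its speed limit or range.

## Working session

There is one attempt and no reset: what is moved stays moved. The work goes in short steps, Python scripts to look and compute and a tool call to move; the robot and the scene stay as the last step left them, time stands still between calls to the robot, and variables do not carry over. Pictures are saved under pics/ and viewed, at most 14 in all, crops included, and the job is handed in when it is done.

Besides the shell and the picture viewer there is one more tool, called after "Call:" as name(argument=value, ...) on one line, values as JSON. carry_out: Moves the arm, as the interface text tells. Its arguments: {"type":"object","properties":{"rows":{"type":"array","items":{"type":"array","items":{"type":"array","items":{"type":"number"}}}},"grip_force":{"type":"number"}},"required":["rows"]}

```bash
mkdir -p pics; cat > h.py <<'E'
import numpy as np, cv2
from rig import manip
def grab(n):
    return manip.grab_frame(n)
def save(f,p): cv2.imwrite(p,f["frame"][:,:,::-1])
def ray(f,u,v):
    M=np.array(f["world_to_cam"]);R=M[:3,:3];t=M[:3,3]
    d=np.array([(u-f["cx"])/f["fx"],-(v-f["cy"])/f["fy"],-1.0])
    return -R.T@t, R.T@d
def plane(f,u,v,z):
    o,d=ray(f,u,v); return o+d*(z-o[2])/d[2]
def proj(f,p):
    c=np.array(f["world_to_cam"])@np.append(p,1); return f["cx"]+f["fx"]*c[0]/-c[2], f["cy"]-f["fy"]*c[1]/-c[2]
E
python3 - <<'E'
from h import *
import pickle
for n in("top","side"):
    f=grab(n);save(f,f"pics/{n}0.png");pickle.dump(f,open(n+"0.pkl","wb"))
    print(n,[k for k in f],f["fx"],f["cx"],f["cy"],ray(f,320,240))
s=manip.observe();print(s["t"],s["tool_pos"],s["tool_rot"],s["width"])
E
```

```text
top ['frame', 'fx', 'fy', 'cx', 'cy', 'world_to_cam'] 514.8637990710541 315.82544450381243 233.12618777477448 (array([ 0.4350503 , -0.02003087,  0.97472229]), array([ 0.09496244,  0.01107918, -0.99554175]))
side ['frame', 'fx', 'fy', 'cx', 'cy', 'world_to_cam'] 519.9802468113137 322.1819059772675 239.36308619225142 (array([ 0.16191749, -0.71618099,  0.55385318]), array([ 0.41042285,  0.72712046, -0.55033447]))
0.1 [0.13255499 0.53324779 0.23057601] [[-9.70429754e-01  2.41382961e-01 -5.98780856e-04]
 [ 2.41383592e-01  9.70428706e-01 -1.44519917e-03]
 [ 2.32227676e-04 -1.54700015e-03 -9.99998776e-01]] 1.0026728721475746
```

View pics/top0.png

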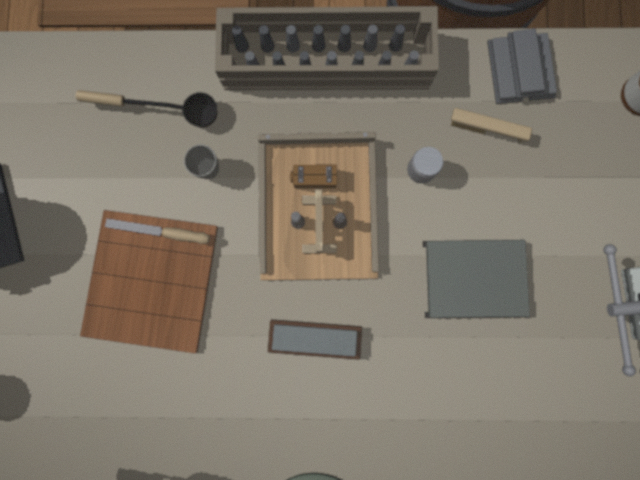

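View pics/side0.png

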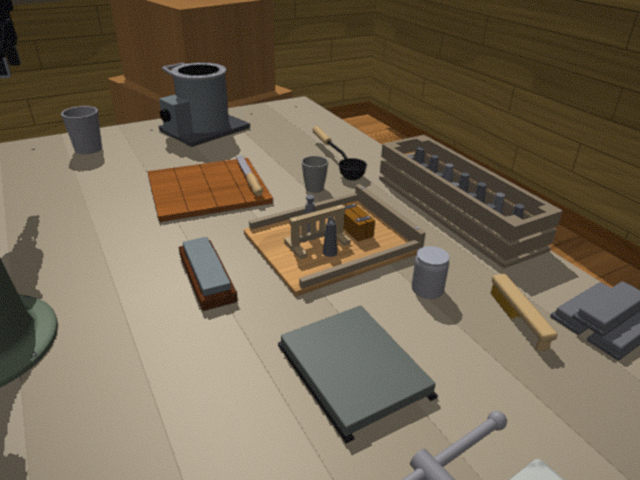

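Top view: tray at (260–377, 133–280), mould (315,176), gate about (320,222), weights (297,219) and (340,219), board (150,282), slab (477,278), cup (202,162). I'll zoom in on the tray.

```bash
python3 - <<'E'
from h import *
a=cv2.imread("pics/top0.png")[125:290,250:390]; b=cv2.imread("pics/side0.png")[180:300,235:435]
cv2.imwrite("pics/ct.png",cv2.resize(a,None,fx=3.5,fy=3.5,interpolation=2));cv2.imwrite("pics/cs.png",cv2.resize(b,None,fx=4,fy=4,interpolation=2))
E
```

```text
(no output)
```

View pics/ct.png

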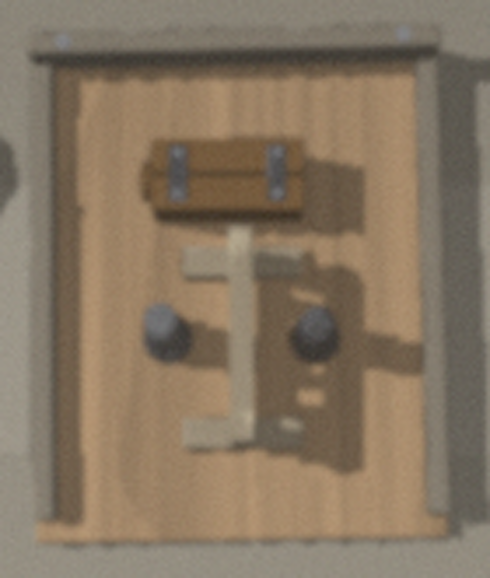

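View pics/cs.png

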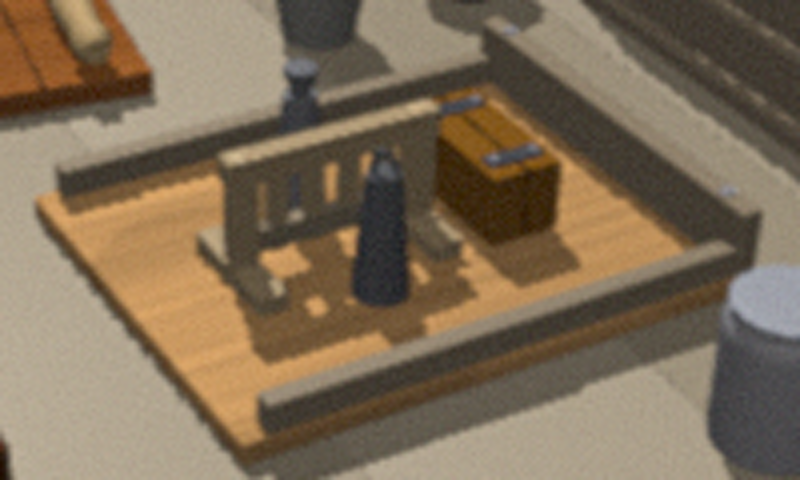

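Zoom: mushroom-topped rough weight is left (+y) of the gate with crop head (160,318); the trimmed weight is right with its eye at (318,316). The gate's rail runs (240,226)→(243,438), and the mould top spans x152–303, y140–206.

```bash
python3 - <<'E'
from h import *
import pickle
np.set_printoptions(precision=4,suppress=True)
T=pickle.load(open("top0.pkl","rb"));S=pickle.load(open("side0.pkl","rb"))
ct=lambda u,v,z:plane(T,250+(u+.5)/3.5-.5,125+(v+.5)/3.5-.5,z)[:2]
cs=lambda u,v,z:plane(S,235+(u+.5)/4-.5,180+(v+.5)/4-.5,z)[:2]
print("top: tray front L/R",ct(38,524,.012),ct(448,516,.012))
print(" backrail outer L/R",ct(30,38,.046),ct(440,26,.046)," inner",ct(35,58,.046),ct(440,50,.046))
print("side: tray front L/R",cs(38,203,.012),cs(245,447,.012))
print("gate far/near top",ct(240,226,.078),ct(243,440,.078), "side",cs(432,104,.078),cs(228,158,.078))
for n,c in dict(bl=(152,140),br=(303,140),fl=(154,208),fr=(303,208)).items(): print("mould",n,ct(*c,.05))
print("clips",ct(177,172,.052),ct(277,171,.052),"side",cs(514,156,.052),cs(462,105,.052))
print("trim head",ct(318,318,.084),"foot",ct(316,342,.012),"side head",cs(384,152,.084), "foot front bottom",cs(382,304,.012))
print("rough head",ct(160,316,.088),"foot",ct(171,342,.012),"side head",cs(301,66,.088))
# slab & board by contours
hsv=cv2.cvtColor(T["frame"],cv2.COLOR_RGB2HSV)
def quad(mask,z,n):
    c=max(cv2.findContours(mask.astype(np.uint8),0,2)[0],key=cv2.contourArea)
    r=cv2.minAreaRect(c);b=cv2.boxPoints(r)
    P=np.array([plane(T,*q,z)[:2] for q in b]);e=P[1]-P[0],P[2]-P[1]
    print(n,b.round(1).tolist(),"ctr",P.mean(0),"len",[np.linalg.norm(x) for x in e],"ang",[np.degrees(np.arctan2(x[1],x[0])) for x in e])
m=np.zeros((480,640),bool);m[200:370,70:230]=1
print(hsv[330,120],hsv[280,480],hsv[380,480],hsv[225,130],hsv[236,185])
quad(m&(hsv[...,1]>110),.015,"board")
m=np.zeros((480,640),bool);m[225:330,410:545]=1
quad(m&(hsv[...,2]<100)&(hsv[...,0]>40),.025,"slab")
for n,q in dict(blade_tip=(106,224),handle_end=(208,239),join=(162,231)).items(): print(n,plane(T,*q,.025)[:2])
print("cup rim",plane(T,202,160,.068)[:2])
E
```

```text
top: tray front L/R [0.4622 0.1017] [ 0.4671 -0.1168]
 backrail outer L/R [0.7184 0.1056] [ 0.7244 -0.1116]  inner [0.7075 0.1028] [ 0.7114 -0.1115]
side: tray front L/R [0.4514 0.0965] [ 0.4569 -0.1167]
gate far/near top [ 0.6108 -0.0066] [ 0.5024 -0.0085] side [ 0.6097 -0.0052] [ 0.5044 -0.0058]
mould bl [0.6621 0.0401]
mould br [ 0.662  -0.0391]
mould fl [0.6258 0.0387]
mould fr [ 0.6258 -0.039 ]
clips [0.6445 0.0267] [ 0.645  -0.0255] side [ 0.6433 -0.0261] [0.6468 0.0262]
trim head [ 0.563  -0.0458] foot [ 0.5603 -0.0468] side head [ 0.5633 -0.0413] foot front bottom [ 0.5576 -0.0537]
rough head [0.5634 0.0329] foot [0.5602 0.0313] side head [0.564  0.0383]
[ 10 124 119] [ 83  20 104] [ 18  31 147] [120   5 145] [ 17  70 164]
board [[81.0999984741211, 334.8999938964844], [100.5, 208.8000030517578], [215.8000030517578, 226.60000610351562], [196.39999389648438, 352.6000061035156]] ctr [0.4512 0.3112] len [np.float64(0.2372178736589281), np.float64(0.2234388686065958)] ang [np.float64(-5.943570724532405), np.float64(-98.66789441767955)]
slab [[490.70001220703125, 315.1000061035156], [527.0, 301.0], [532.2000122070312, 314.3999938964844], [495.8999938964844, 328.5]] ctr [ 0.3903 -0.3566] len [np.float64(0.07119407829847724), np.float64(0.025382546536022173)] ang [np.float64(-68.86298734206473), np.float64(-160.74704984800434)]
blade_tip [0.555  0.3917]
handle_end [0.5271 0.199 ]
join [0.542  0.2856]
cup rim [0.6664 0.2037]
```

Layout is clear: rough weight at about (.5635, .0355), trim at (.563, -.0435), gate centre (.557, -.007), mould (.644, 0), tray yaw +1.3°. I'll transit above the rough weight, closing along tray x.

Call:
carry_out(rows=[[[0.718,-0.831,-0.1,0,0,-0.2075,0],[0.718,-0.831,-0.1,0,0,-0.2075,0],[0.718,-0.831,-0.1,0,0,-0.2075,0],[0.718,-0.831,-0.1,0,0,-0.2075,0]]])

```text
t: 0.6
tool_pos: [0.2415, 0.4071, 0.2158]
tool_rot: [[-0.84, 0.543, -0.001], [0.543, 0.84, -0.001], [-0.0, -0.002, -1.0]]
contact_force: [0.4, -0.0, 0.8]
width: 0.997
grip_force: 0.0
```

Call:
carry_out(rows=[[[0.718,-0.831,-0.1,0,0,-0.2075,0],[0.718,-0.831,-0.1,0,0,-0.2075,0],[0.718,-0.831,-0.1,0,0,-0.2075,0],[0.718,-0.831,-0.1,0,0,-0.2075,0]]])

```text
t: 1.1
tool_pos: [0.3492, 0.2837, 0.201]
tool_rot: [[-0.622, 0.783, -0.0], [0.783, 0.622, 0.0], [0.0, -0.0, -1.0]]
contact_force: [0.3, 1.0, -0.7]
width: 0.998
grip_force: 0.0
```

Call:
carry_out(rows=[[[0.718,-0.831,-0.1,0,0,-0.2075,0.4],[0.718,-0.831,-0.1,0,0,-0.2075,0.4],[0.718,-0.831,-0.1,0,0,-0.2075,0.4],[0.718,-0.831,-0.1,0,0,-0.2075,0.4]]])

```text
t: 1.6
tool_pos: [0.457, 0.1597, 0.186]
tool_rot: [[-0.34, 0.94, -0.0], [0.94, 0.34, 0.0], [0.0, 0.0, -1.0]]
contact_force: [-0.1, -0.2, -0.1]
width: 0.602
grip_force: 0.0
```

Call:
carry_out(rows=[[[0.718,-0.831,-0.1,0,0,-0.2075,0.4],[0.718,-0.831,-0.1,0,0,-0.2075,0.4],[0.718,-0.831,-0.1,0,0,-0.2075,0.4],[0.718,-0.831,-0.1,0,0,-0.2075,0.4],[0.718,-0.831,-0.1,0,0,-0.2075,0.4],[0.718,-0.831,-0.1,0,0,-0.2075,0.4]]])

```text
t: 2.35
tool_pos: [0.5626, 0.0371, 0.1715]
tool_rot: [[-0.026, 1.0, -0.0], [1.0, 0.026, 0.0], [0.0, -0.0, -1.0]]
contact_force: [0.8, 0.4, -0.4]
width: 0.603
grip_force: 0.0
```

```bash
python3 - <<'E'
from h import *
T=grab("top");save(T,"pics/top1.png");S=grab("side");save(S,"pics/side1.png")
a=T["frame"][100:300,230:400,::-1];b=S["frame"][130:330,220:450,::-1]
cv2.imwrite("pics/c1.png",np.hstack([cv2.resize(a,None,fx=2,fy=2,interpolation=2),cv2.resize(b,None,fx=2,fy=2,interpolation=2)]))
# slab corners from hand reads; side check
print(proj(S,[.39,-.3,.025]))
import pickle
T0=pickle.load(open("top0.pkl","rb"));S0=pickle.load(open("side0.pkl","rb"))
print("top slab",[plane(T0,*q,.025)[:2].round(4).tolist() for q in((427,241),(526,239),(531,317),(428,317))])
print("side slab",[plane(S0,*q,.025)[:2].round(4).tolist() for q in((360,308),(433,378),(348,428),(281,342))])
s=manip.observe();print(s["t"],s["tool_pos"],s["tool_rot"],s["width"],s["contact_force"],s["joints"])
E
```

```text
(np.float64(312.4587599613022), np.float64(376.4159960998429))
top slab [[0.5242, -0.2069], [0.5282, -0.3884], [0.3864, -0.3916], [0.3855, -0.206]]
side slab [[0.5196, -0.2131], [0.5299, -0.3771], [0.3899, -0.3905], [0.3804, -0.223]]
2.45 [0.56296262 0.03656832 0.17159822] [[-2.52968289e-02  9.99679982e-01  6.26224566e-05]
 [ 9.99679972e-01  2.52968186e-02  1.59608256e-04]
 [ 1.57973029e-04  6.66399984e-05 -9.99999985e-01]] 0.6024919999229996 [-0.35784983  0.58177565  0.40368257] [-6.60578151e-02  3.97811817e-01 -2.46810615e-01  9.26121945e-01
  1.63393842e-04  1.47943899e+00]
```

View pics/c1.png

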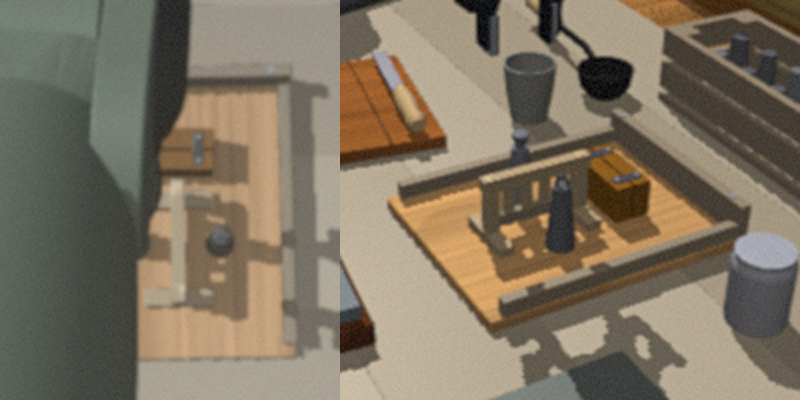

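The top view is half covered by the arm; the side view shows the open fingers (about (490,30) and (550,20) in the crop) above the rough weight (520,135). Descending and gripping.

Call:
carry_out(rows=[[[0,0,-0.3,0,0,0,0.4],[0,0,-0.55,0,0,0,0.4],[0,0,-0.75,0,0,0,0.4],[0,0,-0.88,0,0,0,0.4],[0,0,-0.88,0,0,0,0.4],[0,0,-0.88,0,0,0,0.4]]], grip_force=40)

```text
t: 3.2
tool_pos: [0.5641, 0.0355, 0.0402]
tool_rot: [[-0.024, 1.0, 0.001], [1.0, 0.024, -0.0], [-0.0, 0.001, -1.0]]
contact_force: [1.1, -0.4, 0.1]
width: 0.606
grip_force: 0.0
```

Call:
carry_out(rows=[[[0,0,0,0,0,0,0.6],[0,0,0,0,0,0,0.7],[0,0,0,0,0,0,0.85],[0,0,0,0,0,0,1],[0,0,0,0,0,0,1],[0,0,0,0,0,0,1]]])

```text
t: 3.95
tool_pos: [0.5636, 0.0351, 0.0401]
tool_rot: [[-0.023, 1.0, 0.0], [1.0, 0.023, -0.0], [-0.0, 0.0, -1.0]]
contact_force: [-2.4, 0.2, 5.8]
width: 0.24
grip_force: 38.9
```

```bash
python3 - <<'E'
from h import *
S=grab("side");b=S["frame"][150:310,230:430,::-1]
cv2.imwrite("pics/c2.png",cv2.resize(b,None,fx=3,fy=3,interpolation=2))
s=manip.observe();print(s["t"],s["tool_pos"],s["width"],s["contact_force"])
E
```

```text
4.0 [0.56356795 0.03513263 0.04016263] 0.24109651642873345 [-1.34986747 -0.72683286  6.58358083]
```

View pics/c2.png

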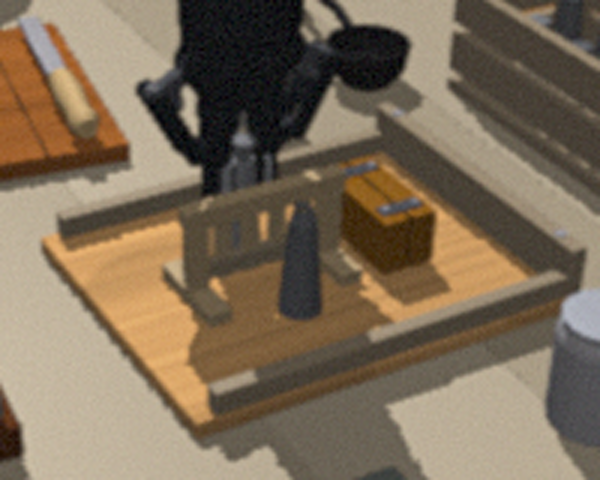

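Rough weight gripped (opening 20.4 mm, on the upper taper, stub at (245,145)) and everything else is undisturbed. Carry it to the board.

Call:
carry_out(rows=[[[0,0,0.1,0,0,0,1],[0,0,0.3,0,0,0,1],[0,0,0.55,0,0,0,1],[0,0,0.8,0,0,0,1],[0,0,0.8,0,0,0,1]]], grip_force=50)

```text
t: 4.62
tool_pos: [0.5661, 0.035, 0.1631]
tool_rot: [[-0.023, 1.0, 0.007], [1.0, 0.023, -0.0], [-0.001, 0.007, -1.0]]
contact_force: [0.3, -0.1, -3.2]
width: 0.23
grip_force: 49.1
```

Call:
carry_out(rows=[[[-0.06,0.18,0,0,0,0,1],[-0.16,0.48,0,0,0,0,1],[-0.245,0.735,0,0,0,0,1]]])

```text
t: 5.0
tool_pos: [0.5253, 0.1464, 0.1581]
tool_rot: [[-0.023, 1.0, -0.002], [1.0, 0.023, -0.0], [0.0, -0.002, -1.0]]
contact_force: [1.1, -0.8, -3.0]
width: 0.236
grip_force: 49.1
```

Call:
carry_out(rows=[[[-0.1,0.3,0,0,0,0,1],[-0.2,0.6,0,0,0,0,1],[-0.245,0.735,0,0,0,0,1]]])

```text
t: 5.38
tool_pos: [0.488, 0.2575, 0.1581]
tool_rot: [[-0.026, 1.0, -0.002], [1.0, 0.026, -0.0], [-0.0, -0.002, -1.0]]
contact_force: [0.8, 0.4, -2.3]
width: 0.237
grip_force: 49.1
```

Call:
carry_out(rows=[[[-0.1,0.3,0,0,0,0,1],[-0.17,0.51,0,0,0,0,1],[-0.22,0.66,0,0,0,0,1],[-0.245,0.735,0,0,0,0,1],[-0.245,0.735,0,0,0,0,1],[-0.245,0.735,0,0,0,0,1]]])

```text
t: 6.12
tool_pos: [0.4535, 0.365, 0.159]
tool_rot: [[-0.022, 1.0, -0.0], [1.0, 0.022, -0.001], [-0.001, -0.0, -1.0]]
contact_force: [0.0, 0.4, -2.6]
width: 0.229
grip_force: 49.1
```

Call:
carry_out(rows=[[[0,0,-0.25,0,0,0,1],[0,0,-0.5,0,0,0,1],[0,0,-0.65,0,0,0,1],[0,0,-0.73,0,0,0,1],[0,0,-0.76,0,0,0,1],[0,0,-0.775,0,0,0,1],[0,0,-0.775,0,0,0,1],[0,0,-0.775,0,0,0,1]]])

```text
t: 7.12
tool_pos: [0.4538, 0.3662, 0.0438]
tool_rot: [[-0.023, 1.0, 0.001], [1.0, 0.023, 0.001], [0.001, 0.001, -1.0]]
contact_force: [-0.2, 0.1, -2.7]
width: 0.236
grip_force: 49.1
```

```bash
python3 - <<'E'
from h import *
S=grab("side");b=S["frame"][90:290,130:400,::-1]
cv2.imwrite("pics/c3.png",cv2.resize(b,None,fx=2.5,fy=2.5,interpolation=2))
s=manip.observe();print(s["t"],s["tool_pos"],s["width"],s["contact_force"],s["moment"])
E
```

```text
7.175 [0.45364987 0.36617894 0.0436282 ] 0.2359711290781375 [-0.8328127   0.79555356 -2.67516066] [ 0.02698952 -0.05954738  0.04765183]
```

View pics/c3.png

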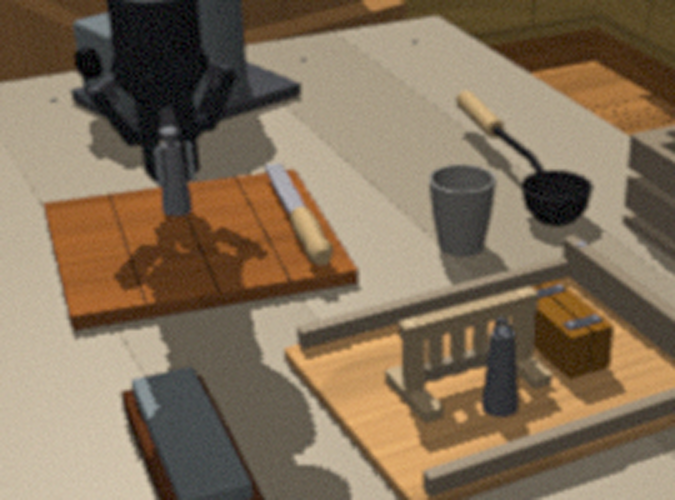

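The weight hangs upright just above the board (foot at (178,212)), with its 2.7 N still on the wrist. Ease down, release, rise.

Call:
carry_out(rows=[[[0,0,-0.007,0,0,0,1],[0,0,-0.013,0,0,0,1],[0,0,-0.013,0,0,0,1]]])

```text
t: 7.55
tool_pos: [0.4537, 0.3664, 0.0431]
tool_rot: [[-0.023, 1.0, 0.001], [1.0, 0.023, 0.001], [0.001, 0.002, -1.0]]
contact_force: [-3.5, -1.6, 11.7]
width: 0.237
grip_force: 50.9
```

Call:
carry_out(rows=[[[0,0,0,0,0,0,0.7],[0,0,0,0,0,0,0.6],[0,0,0,0,0,0,0.45],[0,0,0,0,0,0,0.4],[0,0,0.2,0,0,0,0.4],[0,0,0.5,0,0,0,0.4],[0,0,0.86,0,0,0,0.4],[0,0,0.86,0,0,0,0.4]]])

```text
t: 8.55
tool_pos: [0.4561, 0.3677, 0.1748]
tool_rot: [[-0.023, 1.0, 0.008], [1.0, 0.023, 0.005], [0.004, 0.008, -1.0]]
contact_force: [0.6, 0.3, -0.1]
width: 0.598
grip_force: 0.0
```

Call:
carry_out(rows=[[[0.12,-0.4,0,0,0,0,0.4],[0.243,-0.911,0,0,0,0,0.4],[0.243,-0.911,0,0,0,0,0.4]]])

```text
t: 8.93
tool_pos: [0.4896, 0.2263, 0.169]
tool_rot: [[-0.019, 1.0, -0.002], [1.0, 0.019, -0.001], [-0.001, -0.002, -1.0]]
contact_force: [-0.3, 0.4, -0.1]
width: 0.603
grip_force: 0.0
```

Call:
carry_out(rows=[[[0.12,-0.4,0,0,0,0,0.4],[0.243,-0.911,0,0,0,0,0.4],[0.243,-0.911,0,0,0,0,0.4]]])

```text
t: 9.3
tool_pos: [0.5266, 0.0902, 0.1693]
tool_rot: [[-0.02, 1.0, -0.001], [1.0, 0.02, -0.0], [-0.0, -0.001, -1.0]]
contact_force: [-0.2, 0.7, -0.2]
width: 0.605
grip_force: 0.0
```

Call:
carry_out(rows=[[[0.12,-0.4,0,0,0,0,0.4],[0.243,-0.911,0,0,0,0,0.4],[0.243,-0.911,0,0,0,0,0.4],[0.243,-0.911,0,0,0,0,0.4],[0.243,-0.911,0,0,0,0,0.4]]])

```text
t: 9.93
tool_pos: [0.562, -0.042, 0.1697]
tool_rot: [[-0.025, 1.0, -0.001], [1.0, 0.025, 0.001], [0.001, -0.001, -1.0]]
contact_force: [-0.0, 0.5, -0.9]
width: 0.601
grip_force: 0.0
```

```bash
python3 - <<'E'
from h import *
S=grab("side");T=grab("top");a=S["frame"][90:330,130:400,::-1];b=T["frame"][130:370,75:395,::-1]
cv2.imwrite("pics/c4.png",np.hstack([cv2.resize(x,None,fx=1.35,fy=1.35,interpolation=2) for x in (a,b)]))
s=manip.observe();print(s["t"],s["tool_pos"],s["width"],s["contact_force"],s["joints"])
E
```

```text
10.025 [ 0.56222648 -0.04209891  0.17000018] 0.6025712337001496 [-0.21690903 -0.36465792 -0.6861787 ] [-2.05896178e-01  3.99091952e-01 -2.49262376e-01  9.23057758e-01
  4.42685241e-04  1.33905208e+00]
```

View pics/c4.png

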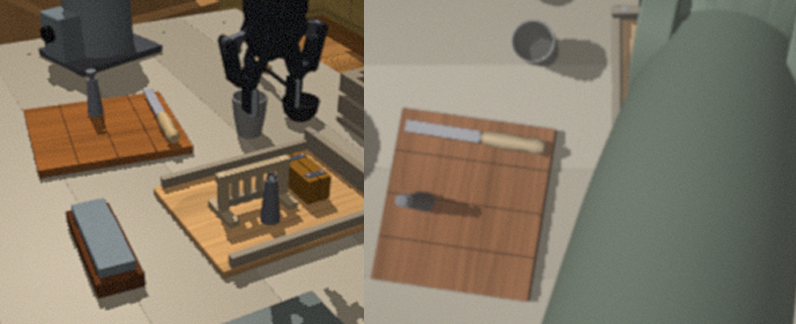

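Rough weight stands upright on the board; the gripper is above the trim weight.

Call:
carry_out(rows=[[[0,-0.007,-0.3,0,0,0,0.4],[0,-0.007,-0.55,0,0,0,0.4],[0,-0.007,-0.75,0,0,0,0.4],[0,-0.007,-0.87,0,0,0,0.4],[0,-0.007,-0.87,0,0,0,0.4],[0,-0.007,-0.87,0,0,0,0.4]]], grip_force=40)

```text
t: 10.78
tool_pos: [0.5632, -0.0445, 0.0404]
tool_rot: [[-0.024, 1.0, 0.001], [1.0, 0.024, -0.0], [-0.0, 0.001, -1.0]]
contact_force: [0.2, -1.1, 1.0]
width: 0.601
grip_force: 0.0
```

Call:
carry_out(rows=[[[0,0,0,0,0,0,0.6],[0,0,0,0,0,0,0.7],[0,0,0,0,0,0,0.85],[0,0,0,0,0,0,1],[0,0,0,0,0,0,1],[0,0,0,0,0,0,1]]])

```text
t: 11.52
tool_pos: [0.5629, -0.0452, 0.0405]
tool_rot: [[-0.023, 1.0, 0.001], [1.0, 0.023, -0.0], [-0.0, 0.001, -1.0]]
contact_force: [-2.3, -0.2, 6.1]
width: 0.233
grip_force: 39.1
```

Call:
carry_out(rows=[[[0,0,0.1,0,0,0,1],[0,0,0.3,0,0,0,1],[0,0,0.55,0,0,0,1],[0,0,0.8,0,0,0,1],[0,0,0.8,0,0,0,1]]], grip_force=50)

```text
t: 12.15
tool_pos: [0.565, -0.0456, 0.1633]
tool_rot: [[-0.023, 1.0, 0.007], [1.0, 0.023, -0.001], [-0.002, 0.006, -1.0]]
contact_force: [0.1, 0.6, -2.1]
width: 0.231
grip_force: 48.9
```

Call:
carry_out(rows=[[[-0.1,0.22,0,0,0,0,1],[-0.27,0.6,0,0,0,0,1],[-0.42,0.937,0,0,0,0,1]]])

```text
t: 12.52
tool_pos: [0.4977, 0.0967, 0.1584]
tool_rot: [[-0.022, 1.0, -0.002], [1.0, 0.022, 0.0], [0.0, -0.002, -1.0]]
contact_force: [0.4, 1.4, -2.0]
width: 0.23
grip_force: 49.0
```

Call:
carry_out(rows=[[[-0.15,0.33,0,0,0,0,1],[-0.3,0.67,0,0,0,0,1],[-0.42,0.937,0,0,0,0,1]]])

```text
t: 12.9
tool_pos: [0.4346, 0.2374, 0.1586]
tool_rot: [[-0.024, 1.0, -0.002], [1.0, 0.024, -0.0], [-0.0, -0.002, -1.0]]
contact_force: [0.9, 0.4, -3.1]
width: 0.231
grip_force: 49.0
```

Call:
carry_out(rows=[[[-0.14,0.31,0,0,0,0,1],[-0.27,0.6,0,0,0,0,1],[-0.36,0.8,0,0,0,0,1],[-0.42,0.937,0,0,0,0,1],[-0.42,0.937,0,0,0,0,1],[-0.42,0.937,0,0,0,0,1]]])

```text
t: 13.65
tool_pos: [0.3733, 0.3757, 0.1588]
tool_rot: [[-0.023, 1.0, -0.001], [1.0, 0.023, -0.001], [-0.001, -0.001, -1.0]]
contact_force: [1.1, 0.0, -2.3]
width: 0.232
grip_force: 49.0
```

Call:
carry_out(rows=[[[0,0,-0.25,0,0,0,1],[0,0,-0.5,0,0,0,1],[0,0,-0.65,0,0,0,1],[0,0,-0.73,0,0,0,1],[0,0,-0.76,0,0,0,1],[0,0,-0.778,0,0,0,1],[0,0,-0.778,0,0,0,1],[0,0,-0.784,0,0,0,1],[0,0,-0.784,0,0,0,1]]])

```text
t: 14.78
tool_pos: [0.3743, 0.3771, 0.0435]
tool_rot: [[-0.023, 1.0, 0.002], [1.0, 0.023, 0.001], [0.001, 0.002, -1.0]]
contact_force: [-2.4, -1.7, 7.6]
width: 0.228
grip_force: 50.3
```

Call:
carry_out(rows=[[[0,0,0,0,0,0,0.7],[0,0,0,0,0,0,0.6],[0,0,0,0,0,0,0.45],[0,0,0,0,0,0,0.4],[0,0,0.2,0,0,0,0.4],[0,0,0.5,0,0,0,0.4],[0,0,0.86,0,0,0,0.4],[0,0,0.86,0,0,0,0.4]]])

```text
t: 15.78
tool_pos: [0.3762, 0.3786, 0.1753]
tool_rot: [[-0.023, 1.0, 0.007], [1.0, 0.023, 0.005], [0.005, 0.007, -1.0]]
contact_force: [0.2, 0.4, 0.2]
width: 0.597
grip_force: 0.0
```

Call:
carry_out(rows=[[[0.2,-0.4,0,0,0,0.1,0.4],[0.407,-0.852,0,0,0,0.2,0.4],[0.407,-0.852,0,0,0,0.3333,0.4],[0.407,-0.852,0,0,0,0.3333,0.4]]])

```text
t: 16.27
tool_pos: [0.4347, 0.2474, 0.1701]
tool_rot: [[-0.517, 0.856, -0.001], [0.856, 0.517, -0.0], [0.0, -0.001, -1.0]]
contact_force: [-0.4, 0.1, -0.3]
width: 0.599
grip_force: 0.0
```

Call:
carry_out(rows=[[[0.2,-0.4,0,0,0,0.1,0.4],[0.407,-0.852,0,0,0,0.2,0.4],[0.407,-0.852,0,0,0,0.3333,0.4],[0.407,-0.852,0,0,0,0.3333,0.4]]])

```text
t: 16.77
tool_pos: [0.4958, 0.1208, 0.1703]
tool_rot: [[-0.876, 0.483, -0.001], [0.483, 0.876, 0.0], [0.001, -0.0, -1.0]]
contact_force: [-0.8, -0.8, 0.7]
width: 0.599
grip_force: 0.0
```

Call:
carry_out(rows=[[[0.2,-0.4,0,0,0,0.1,0.4],[0.407,-0.852,0,0,0,0.2,0.4],[0.407,-0.852,0,0,0,0.3333,0.4],[0.407,-0.852,0,0,0,0.3333,0.4],[0.407,-0.852,0,0,0,0.3333,0.4],[0.407,-0.852,0,0,0,0.3333,0.4]]])

```text
t: 17.52
tool_pos: [0.5562, -0.0051, 0.1709]
tool_rot: [[-1.0, -0.023, -0.001], [-0.023, 1.0, 0.0], [0.001, 0.0, -1.0]]
contact_force: [0.1, -0.1, -0.3]
width: 0.598
grip_force: 0.0
```

```bash
python3 - <<'E'
from h import *
S=grab("side");T=grab("top");a=S["frame"][90:330,130:400,::-1];b=T["frame"][130:370,75:395,::-1]
cv2.imwrite("pics/c5.png",np.hstack([cv2.resize(x,None,fx=1.35,fy=1.35,interpolation=2) for x in (a,b)]))
s=manip.observe();print(s["t"],s["tool_pos"],s["tool_rot"],s["width"],s["contact_force"],s["joints"])
E
```

```text
17.625 [ 0.55647675 -0.00564232  0.17108979] [[-9.99722834e-01 -2.35425976e-02 -1.79681605e-05]
 [-2.35426005e-02  9.99722818e-01  1.81648762e-04]
 [ 1.36866963e-05  1.82021432e-04 -9.99999983e-01]] 0.6033449512740695 [-1.13974622  0.36112887  0.05764628] [-1.42879078e-01  3.84951259e-01 -2.68102067e-01  9.17786651e-01
  1.77239239e-04 -1.66423856e-01]
```

View pics/c5.png

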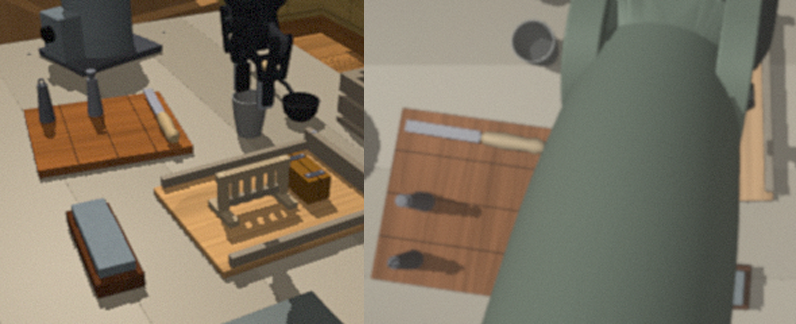

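Both weights stand upright on the board; the gate is alone and undisturbed, with the gripper turned to close across its rail. Gripping the gate.

Call:
carry_out(rows=[[[0,0,-0.3,0,0,0,0.4],[0,0,-0.55,0,0,0,0.4],[0,0,-0.7,0,0,0,0.4],[0,0,-0.79,0,0,0,0.4],[0,0,-0.79,0,0,0,0.4],[0,0,-0.79,0,0,0,0.4]]], grip_force=25)

```text
t: 18.38
tool_pos: [0.5576, -0.0069, 0.0535]
tool_rot: [[-1.0, -0.023, 0.002], [-0.023, 1.0, -0.0], [-0.002, -0.0, -1.0]]
contact_force: [-0.3, -0.8, -0.2]
width: 0.599
grip_force: 0.0
```

Call:
carry_out(rows=[[[0,0,0,0,0,0,0.6],[0,0,0,0,0,0,0.7],[0,0,0,0,0,0,0.78],[0,0,0,0,0,0,0.86],[0,0,0,0,0,0,1],[0,0,0,0,0,0,1],[0,0,0,0,0,0,1]]])

```text
t: 19.25
tool_pos: [0.557, -0.0069, 0.0527]
tool_rot: [[-1.0, -0.023, 0.0], [-0.023, 1.0, -0.0], [-0.0, -0.0, -1.0]]
contact_force: [-1.5, -1.1, 4.2]
width: 0.134
grip_force: 25.1
```

Call:
carry_out(rows=[[[0,0,0.1,0,0,0,1],[0,0,0.3,0,0,0,1],[0,0,0.55,0,0,0,1],[0,0,0.8,0,0,0,1],[0,0,0.8,0,0,0,1]]])

```text
t: 19.88
tool_pos: [0.5591, -0.0071, 0.1762]
tool_rot: [[-1.0, -0.023, 0.007], [-0.023, 1.0, -0.001], [-0.007, -0.001, -1.0]]
contact_force: [-0.2, 0.4, -1.6]
width: 0.135
grip_force: 24.5
```

Call:
carry_out(rows=[[[-0.1,0.2,0,0,0,0,1],[-0.25,0.52,0,0,0,0,1],[-0.4,0.84,0,0,0,0,1],[-0.438,0.919,0,0,0,0,1]]])

```text
t: 20.38
tool_pos: [0.4886, 0.1331, 0.1716]
tool_rot: [[-1.0, -0.027, -0.003], [-0.027, 1.0, 0.0], [0.003, 0.0, -1.0]]
contact_force: [-0.1, 0.4, 0.3]
width: 0.137
grip_force: 24.6
```

Call:
carry_out(rows=[[[-0.12,0.25,0,0,0,0,1],[-0.25,0.52,0,0,0,0,1],[-0.36,0.75,0,0,0,0,1],[-0.438,0.919,0,0,0,0,1],[-0.438,0.919,0,0,0,0,1],[-0.438,0.919,0,0,0,0,1]]])

```text
t: 21.12
tool_pos: [0.4257, 0.2681, 0.1721]
tool_rot: [[-1.0, -0.022, -0.0], [-0.022, 1.0, -0.001], [0.0, -0.001, -1.0]]
contact_force: [0.0, -0.0, -0.4]
width: 0.131
grip_force: 24.7
```

Call:
carry_out(rows=[[[0,0,-0.25,0,0,0,1],[0,0,-0.5,0,0,0,1],[0,0,-0.65,0,0,0,1],[0,0,-0.73,0,0,0,1],[0,0,-0.76,0,0,0,1],[0,0,-0.775,0,0,0,1],[0,0,-0.783,0,0,0,1],[0,0,-0.783,0,0,0,1],[0,0,-0.783,0,0,0,1]]])

```text
t: 22.25
tool_pos: [0.4261, 0.2691, 0.0557]
tool_rot: [[-1.0, -0.023, 0.002], [-0.023, 1.0, 0.0], [-0.002, 0.0, -1.0]]
contact_force: [0.8, 0.3, 2.4]
width: 0.131
grip_force: 25.2
```

Call:
carry_out(rows=[[[0,0,0,0,0,0,0.8],[0,0,0,0,0,0,0.7],[0,0,0,0,0,0,0.55],[0,0,0,0,0,0,0.4],[0,0,0,0,0,0,0.4],[0,0,0.2,0,0,0,0.4],[0,0,0.45,0,0,0,0.4],[0,0,0.667,0,0,0,0.4],[0,0,0.667,0,0,0,0.4]]])

```text
t: 23.38
tool_pos: [0.4273, 0.2697, 0.1576]
tool_rot: [[-1.0, -0.023, 0.005], [-0.023, 1.0, 0.002], [-0.005, 0.002, -1.0]]
contact_force: [0.6, -0.2, -0.4]
width: 0.6
grip_force: 0.0
```

Call:
carry_out(rows=[[[0.2,-0.25,0,0,0,-0.1,0.3],[0.45,-0.55,0,0,0,-0.2,0.3],[0.728,-0.896,0,0,0,-0.3,0.3],[0.728,-0.896,0,0,0,-0.4,0.3],[0.728,-0.896,0,0,0,-0.5,0.3],[0.728,-0.896,0,0,0,-0.5,0.3]]])

```text
t: 24.12
tool_pos: [0.5339, 0.1341, 0.1538]
tool_rot: [[-0.724, 0.69, -0.002], [0.69, 0.724, -0.0], [0.001, -0.002, -1.0]]
contact_force: [0.9, -0.1, -0.1]
width: 0.694
grip_force: 0.0
```

Call:
carry_out(rows=[[[0.2,-0.25,0,0,0,-0.1,0.3],[0.45,-0.55,0,0,0,-0.2,0.3],[0.728,-0.896,0,0,0,-0.3,0.3],[0.728,-0.896,0,0,0,-0.4,0.3],[0.728,-0.896,0,0,0,-0.5,0.3],[0.728,-0.896,0,0,0,-0.5,0.3],[0.728,-0.896,0,0,0,-0.5,0.3]]])

```text
t: 25.0
tool_pos: [0.6435, 0.0005, 0.1547]
tool_rot: [[-0.027, 1.0, -0.001], [1.0, 0.027, 0.0], [0.0, -0.001, -1.0]]
contact_force: [-0.4, -0.4, 1.0]
width: 0.697
grip_force: 0.0
```

```bash
python3 - <<'E'
from h import *
S=grab("side");T=grab("top");a=S["frame"][90:330,130:440,::-1];b=T["frame"][130:370,75:345,::-1]
cv2.imwrite("pics/c6.png",np.hstack([cv2.resize(x,None,fx=1.35,fy=1.35,interpolation=2) for x in (a,b)]))
s=manip.observe();print(s["t"],s["tool_pos"],s["tool_rot"],s["width"],s["contact_force"],s["joints"])
E
```

```text
25.1 [6.43630793e-01 4.75194960e-04 1.55007234e-01] [[-2.57435289e-02  9.99668569e-01 -1.48678632e-04]
 [ 9.99668580e-01  2.57435319e-02  1.85377184e-05]
 [ 2.23590875e-05 -1.48152130e-04 -9.99999989e-01]] 0.7004812876373062 [ 0.04018714 -1.08936344 -0.26169076] [-1.13864353e-01  5.52754745e-01 -3.75759247e-02  9.80615479e-01
  1.52503810e-06  1.43118560e+00]
```

View pics/c6.png

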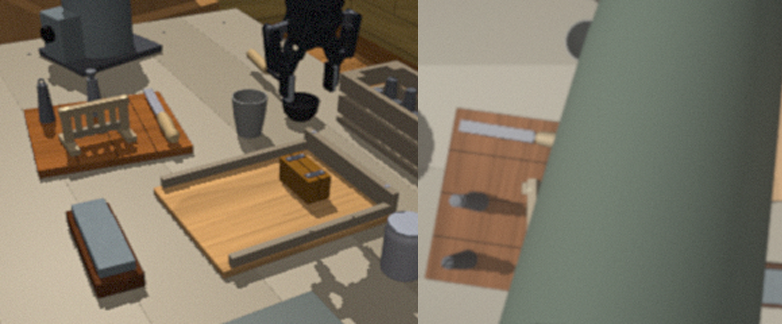

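Gate stands upright on the board with both weights; the mould is untouched under the fingers. Gripping it.

Call:
carry_out(rows=[[[0,0,-0.3,0,0,0,0.3],[0,0,-0.55,0,0,0,0.3],[0,0,-0.75,0,0,0,0.3],[0,0,-0.86,0,0,0,0.3],[0,0,-0.92,0,0,0,0.3],[0,0,-0.92,0,0,0,0.3],[0,0,-0.92,0,0,0,0.3]]], grip_force=80)

```text
t: 25.98
tool_pos: [0.6448, -0.0, 0.0183]
tool_rot: [[-0.023, 1.0, 0.002], [1.0, 0.023, -0.0], [-0.0, 0.002, -1.0]]
contact_force: [0.0, -0.4, -0.1]
width: 0.703
grip_force: 0.0
```

Call:
carry_out(rows=[[[0,0,0,0,0,0,0.45],[0,0,0,0,0,0,0.55],[0,0,0,0,0,0,0.7],[0,0,0,0,0,0,1],[0,0,0,0,0,0,1],[0,0,0,0,0,0,1]]])

```text
t: 26.72
tool_pos: [0.6451, -0.0, 0.0183]
tool_rot: [[-0.023, 1.0, 0.003], [1.0, 0.023, -0.0], [-0.0, 0.003, -1.0]]
contact_force: [0.8, 0.1, 4.7]
width: 0.432
grip_force: 81.3
```

Call:
carry_out(rows=[[[0,0,0.07,0,0,0,1],[0,0,0.2,0,0,0,1],[0,0,0.4,0,0,0,1],[0,0,0.6,0,0,0,1],[0,0,0.8,0,0,0,1],[0,0,0.8,0,0,0,1]]])

```text
t: 27.48
tool_pos: [0.6448, -0.0001, 0.1388]
tool_rot: [[-0.023, 1.0, 0.003], [1.0, 0.023, -0.0], [-0.0, 0.003, -1.0]]
contact_force: [1.2, 0.5, -7.7]
width: 0.431
grip_force: 81.1
```

Call:
carry_out(rows=[[[-0.1,-0.16,0,0,0,0,1],[-0.25,-0.4,0,0,0,0,1],[-0.4,-0.64,0,0,0,0,1],[-0.55,-0.87,0,0,0,0,1],[-0.628,-0.998,0,0,0,0,1]]])

```text
t: 28.1
tool_pos: [0.5465, -0.1505, 0.1346]
tool_rot: [[-0.021, 1.0, -0.005], [1.0, 0.021, 0.001], [0.001, -0.005, -1.0]]
contact_force: [0.1, -0.0, -6.6]
width: 0.436
grip_force: 81.4
```

Call:
carry_out(rows=[[[-0.14,-0.22,0,0,0,0,1],[-0.3,-0.48,0,0,0,0,1],[-0.45,-0.72,0,0,0,0,1],[-0.56,-0.89,0,0,0,0,1],[-0.628,-0.998,0,0,0,0,1],[-0.628,-0.998,0,0,0,0,1],[-0.628,-0.998,0,0,0,0,1]]])

```text
t: 28.98
tool_pos: [0.4554, -0.2983, 0.1364]
tool_rot: [[-0.024, 1.0, -0.001], [1.0, 0.024, 0.001], [0.002, -0.001, -1.0]]
contact_force: [0.4, 0.3, -6.2]
width: 0.435
grip_force: 81.4
```

Call:
carry_out(rows=[[[0,0,-0.2,0,0,0,1],[0,0,-0.4,0,0,0,1],[0,0,-0.55,0,0,0,1],[0,0,-0.64,0,0,0,1],[0,0,-0.68,0,0,0,1],[0,0,-0.69,0,0,0,1],[0,0,-0.69,0,0,0,1]]])

```text
t: 29.85
tool_pos: [0.456, -0.2997, 0.0343]
tool_rot: [[-0.023, 1.0, 0.001], [1.0, 0.023, -0.001], [-0.001, 0.001, -1.0]]
contact_force: [0.4, -0.2, -5.8]
width: 0.432
grip_force: 81.4
```

```bash
python3 - <<'E'
from h import *
S=grab("side");T=grab("top");a=S["frame"][240:440,220:480,::-1];b=T["frame"][200:400,375:575,::-1]
cv2.imwrite("pics/c7.png",np.hstack([cv2.resize(x,None,fx=1.7,fy=1.7,interpolation=2) for x in (a,b)]))
s=manip.observe();print(s["t"],s["tool_pos"],s["tool_rot"],s["width"],s["contact_force"],s["joints"])
E
```

```text
29.95 [ 0.45591983 -0.29977336  0.03433066] [[-2.30092955e-02  9.99734622e-01  1.12181702e-03]
 [ 9.99734823e-01  2.30103102e-02 -9.00145479e-04]
 [-9.25719957e-04  1.10080782e-03 -9.99998966e-01]] 0.4291164727179277 [ 0.31574544 -0.4276868  -6.68264566] [-7.16970776e-01  5.28638542e-01 -4.47530547e-01  5.93190122e-01
  5.86213490e-05  8.30813748e-01]
```

View pics/c7.png

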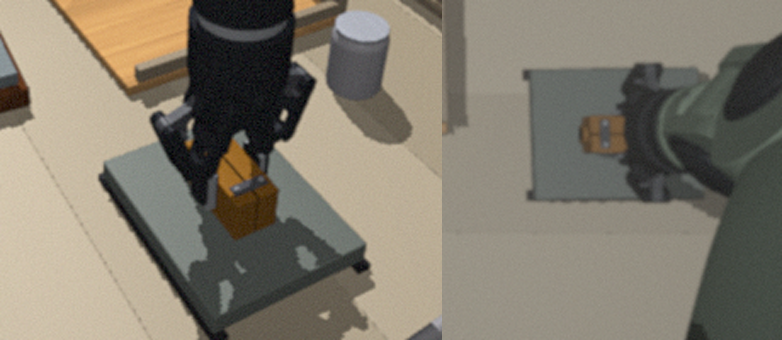

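Mould hovers about 3 mm over the slab middle (top-crop mould row 133 against slab 70–200). Ease down and release.

Call:
carry_out(rows=[[[0,0,-0.01,0,0,0,1],[0,0,-0.017,0,0,0,1],[0,0,-0.022,0,0,0,1],[0,0,-0.022,0,0,0,1]]])

```text
t: 30.45
tool_pos: [0.4555, -0.2995, 0.0313]
tool_rot: [[-0.023, 1.0, 0.0], [1.0, 0.023, -0.001], [-0.001, 0.0, -1.0]]
contact_force: [-3.8, 1.5, 5.2]
width: 0.431
grip_force: 83.0
```

Call:
carry_out(rows=[[[0,0,0,0,0,0,0.55],[0,0,0,0,0,0,0.45],[0,0,0,0,0,0,0.3],[0,0,0,0,0,0,0.3],[0,0,0,0,0,0,0.3],[0,0,0.2,0,0,0,0.3],[0,0,0.45,0,0,0,0.3],[0,0,0.8,0,0,0,0.3],[0,0,0.95,0,0,0,0.4]]])

```text
t: 31.58
tool_pos: [0.4566, -0.3003, 0.1759]
tool_rot: [[-0.023, 1.0, 0.003], [1.0, 0.023, -0.003], [-0.003, 0.003, -1.0]]
contact_force: [0.8, 0.0, -0.5]
width: 0.601
grip_force: 0.0
```

```bash
python3 - <<'E'
from h import *
S=grab("side");T=grab("top");a=S["frame"][280:440,270:450,::-1];b=T["frame"][225:335,410:545,::-1]
cv2.imwrite("pics/c8.png",np.hstack([cv2.resize(a,(396,352),interpolation=2),cv2.resize(b,(396,352),interpolation=2)]))
s=manip.observe();print(s["t"],s["tool_pos"],s["width"],s["contact_force"],s["joints"])
f=lambda F,n,o,lo,hi,:0
for n,F in(("top",T),("side",S)):
    h=cv2.cvtColor(F["frame"],cv2.COLOR_RGB2HSV);m=((h[...,0]<22)&(h[...,1]>130)).astype(np.uint8)
    k=np.zeros_like(m); 
    if n=="top":k[230:330,415:540]=1
    else:k[290:430,285:430]=1
    c=max(cv2.findContours(m*k,0,2)[0],key=cv2.contourArea);r=cv2.minAreaRect(c);print(n,r, cv2.boundingRect(c),plane(F,*r[0],.05)[:2])
E
```

```text
31.675 [ 0.45702896 -0.30073649  0.17578657] 0.5966914169321256 [-0.10412264  0.35637352  0.27482893] [-7.16937475e-01  3.59901948e-01 -2.93138741e-01  9.11858875e-01
  8.38812428e-06  8.30748919e-01]Traceback (most recent call last):
  File "<stdin>", line 11, in <module>
ValueError: max() iterable argument is empty
```

View pics/c8.png

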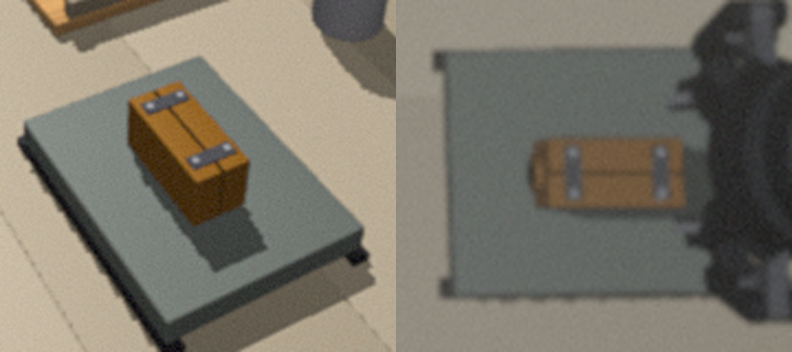

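The mould lies flat and lengthwise on the slab (side-crop clips at (165,102) and (211,154)). A quick numeric centring check next.

```bash
python3 - <<'E'
from h import *
import pickle
T=pickle.load(open("top0.pkl","rb"));S=pickle.load(open("side0.pkl","rb"))
cs=lambda u,v,z:plane(S,270+u/2.2,280+v/2.2,z)[:2].round(4)
ct=lambda u,v,z:plane(T,410+(u-396)/2.933,225+v/3.2,z)[:2].round(4)
q=[cs(*c,.025) for c in((200,57),(363,230),(170,325),(25,125))]
print("slab side",q,np.mean(q,0)," mould",cs(188,128,.065))
print("slab top left edge",ct(446,52,.025),ct(451,296,.025),"mould",ct(616.5,170,.065))
E
```

```text
slab side [array([ 0.5235, -0.2096]), array([ 0.5251, -0.3871]), array([ 0.3893, -0.3898]), array([ 0.3853, -0.2138])] [ 0.4558   -0.300075]  mould [ 0.4544 -0.2999]
slab top left edge [ 0.5237 -0.207 ] [ 0.3846 -0.2073] mould [ 0.4553 -0.2992]
```

Mould is within 2 mm of the slab's middle. Now fetch the gate.

Call:
carry_out(rows=[[[-0.02,0.3,0,0,0,0.1,0.4],[-0.04,0.7,0,0,0,0.2,0.4],[-0.05,0.947,0,0,0,0.25,0.4],[-0.05,0.947,0,0,0,0.25,0.4]]])

```text
t: 32.17
tool_pos: [0.4466, -0.1546, 0.1715]
tool_rot: [[-0.407, 0.913, -0.003], [0.913, 0.407, 0.002], [0.003, -0.002, -1.0]]
contact_force: [-0.1, -0.1, -1.1]
width: 0.602
grip_force: 0.0
```

Call:
carry_out(rows=[[[-0.02,0.3,0,0,0,0.1,0.4],[-0.04,0.7,0,0,0,0.2,0.4],[-0.05,0.947,0,0,0,0.25,0.4],[-0.05,0.947,0,0,0,0.25,0.4]]])

```text
t: 32.67
tool_pos: [0.44, -0.0141, 0.172]
tool_rot: [[-0.725, 0.689, -0.001], [0.689, 0.725, 0.0], [0.001, -0.001, -1.0]]
contact_force: [0.8, -0.3, 0.3]
width: 0.6
grip_force: 0.0
```

Call:
carry_out(rows=[[[-0.02,0.3,0,0,0,0.1,0.4],[-0.04,0.7,0,0,0,0.2,0.4],[-0.05,0.947,0,0,0,0.25,0.4],[-0.05,0.947,0,0,0,0.25,0.4]]])

```text
t: 33.17
tool_pos: [0.4335, 0.1274, 0.1723]
tool_rot: [[-0.933, 0.36, -0.0], [0.36, 0.933, -0.0], [-0.0, -0.0, -1.0]]
contact_force: [0.0, -0.8, -0.7]
width: 0.599
grip_force: 0.0
```

Call:
carry_out(rows=[[[-0.02,0.3,0,0,0,0.1,0.4],[-0.04,0.7,0,0,0,0.2,0.4],[-0.05,0.947,0,0,0,0.25,0.4],[-0.05,0.947,0,0,0,0.25,0.4],[-0.05,0.947,0,0,0,0.25,0.4],[-0.05,0.947,0,0,0,0.25,0.4]]])

```text
t: 33.92
tool_pos: [0.4258, 0.2671, 0.1726]
tool_rot: [[-1.0, -0.02, -0.0], [-0.02, 1.0, -0.001], [0.0, -0.001, -1.0]]
contact_force: [-1.1, 0.1, -0.1]
width: 0.602
grip_force: 0.0
```

Call:
carry_out(rows=[[[0,0,-0.3,0,0,0,0.4],[0,0,-0.55,0,0,0,0.4],[0,0,-0.7,0,0,0,0.4],[0,0,-0.785,0,0,0,0.4],[0,0,-0.785,0,0,0,0.4],[0,0,-0.785,0,0,0,0.4]]], grip_force=25)

```text
t: 34.67
tool_pos: [0.4263, 0.2689, 0.056]
tool_rot: [[-1.0, -0.022, 0.001], [-0.022, 1.0, 0.001], [-0.002, 0.001, -1.0]]
contact_force: [0.4, 0.4, 0.8]
width: 0.601
grip_force: 0.0
```

Call:
carry_out(rows=[[[0,0,0,0,0,0,0.6],[0,0,0,0,0,0,0.7],[0,0,0,0,0,0,0.78],[0,0,0,0,0,0,0.86],[0,0,0,0,0,0,1],[0,0,0,0,0,0,1],[0,0,0,0,0,0,1]]])

```text
t: 35.55
tool_pos: [0.4255, 0.269, 0.0552]
tool_rot: [[-1.0, -0.023, 0.0], [-0.023, 1.0, 0.0], [-0.0, 0.0, -1.0]]
contact_force: [-0.9, 0.2, 3.2]
width: 0.138
grip_force: 24.9
```

Call:
carry_out(rows=[[[0,0,0.1,0,0,0,1],[0,0,0.3,0,0,0,1],[0,0,0.55,0,0,0,1],[0,0,0.8,0,0,0,1],[0,0,0.8,0,0,0,1]]])

```text
t: 36.17
tool_pos: [0.4275, 0.2697, 0.1785]
tool_rot: [[-1.0, -0.023, 0.006], [-0.023, 1.0, 0.002], [-0.006, 0.002, -1.0]]
contact_force: [0.1, 0.6, -0.2]
width: 0.133
grip_force: 24.5
```

Call:
carry_out(rows=[[[0.1,-0.2,0,0,0,0,1],[0.25,-0.52,0,0,0,0,1],[0.4,-0.84,0,0,0,0,1],[0.438,-0.919,0,0,0,0,1]]])

```text
t: 36.67
tool_pos: [0.4915, 0.1285, 0.1743]
tool_rot: [[-1.0, -0.019, -0.001], [-0.019, 1.0, -0.001], [0.001, -0.001, -1.0]]
contact_force: [-0.1, -0.1, -0.8]
width: 0.135
grip_force: 24.6
```

Call:
carry_out(rows=[[[0.12,-0.25,0,0,0,0,1],[0.25,-0.52,0,0,0,0,1],[0.36,-0.75,0,0,0,0,1],[0.438,-0.919,0,0,0,0,1],[0.438,-0.919,0,0,0,0,1],[0.438,-0.919,0,0,0,0,1]]])

```text
t: 37.42
tool_pos: [0.5558, -0.0058, 0.1744]
tool_rot: [[-1.0, -0.024, -0.002], [-0.024, 1.0, 0.001], [0.002, 0.001, -1.0]]
contact_force: [0.8, 0.3, -0.2]
width: 0.136
grip_force: 24.7
```

Call:
carry_out(rows=[[[0,0,-0.25,0,0,0,1],[0,0,-0.5,0,0,0,1],[0,0,-0.67,0,0,0,1],[0,0,-0.76,0,0,0,1],[0,0,-0.79,0,0,0,1],[0,0,-0.805,0,0,0,1],[0,0,-0.813,0,0,0,1],[0,0,-0.813,0,0,0,1],[0,0,-0.813,0,0,0,1]]])

```text
t: 38.55
tool_pos: [0.5571, -0.007, 0.0535]
tool_rot: [[-1.0, -0.023, 0.001], [-0.023, 1.0, -0.0], [-0.001, -0.0, -1.0]]
contact_force: [-0.8, -0.1, -1.4]
width: 0.137
grip_force: 24.7
```

Call:
carry_out(rows=[[[0,0,-0.006,0,0,0,1],[0,0,-0.006,0,0,0,1],[0,0,-0.006,0,0,0,0.8],[0,0,-0.006,0,0,0,0.7],[0,0,-0.006,0,0,0,0.55],[0,0,-0.006,0,0,0,0.4],[0,0,-0.006,0,0,0,0.4],[0,0,0.2,0,0,0,0.4],[0,0,0.5,0,0,0,0.4],[0,0,0.794,0,0,0,0.4]]])

```text
t: 39.8
tool_pos: [0.5566, -0.0068, 0.1733]
tool_rot: [[-1.0, -0.023, -0.0], [-0.023, 1.0, 0.0], [0.0, 0.0, -1.0]]
contact_force: [1.0, 0.1, -0.4]
width: 0.602
grip_force: 0.0
```

Call:
carry_out(rows=[[[-0.1,0.3,0,0,0,-0.1,0.4],[-0.18,0.65,0,0,0,-0.2,0.4],[-0.23,0.829,0,0,0,-0.3333,0.4],[-0.23,0.829,0,0,0,-0.3333,0.4]]])

```text
t: 40.3
tool_pos: [0.5216, 0.1191, 0.1723]
tool_rot: [[-0.879, 0.477, -0.0], [0.477, 0.879, 0.0], [0.0, -0.0, -1.0]]
contact_force: [-0.0, 0.3, -0.3]
width: 0.603
grip_force: 0.0
```

Call:
carry_out(rows=[[[-0.1,0.3,0,0,0,-0.1,0.4],[-0.18,0.65,0,0,0,-0.2,0.4],[-0.23,0.829,0,0,0,-0.3333,0.4],[-0.23,0.829,0,0,0,-0.3333,0.4]]])

```text
t: 40.8
tool_pos: [0.4878, 0.2425, 0.1721]
tool_rot: [[-0.523, 0.852, 0.0], [0.852, 0.523, -0.0], [-0.0, -0.0, -1.0]]
contact_force: [0.5, -0.9, -0.8]
width: 0.603
grip_force: 0.0
```

Call:
carry_out(rows=[[[-0.1,0.3,0,0,0,-0.1,0.4],[-0.18,0.65,0,0,0,-0.2,0.4],[-0.23,0.829,0,0,0,-0.3333,0.4],[-0.23,0.829,0,0,0,-0.3333,0.4],[-0.23,0.829,0,0,0,-0.3333,0.4],[-0.23,0.829,0,0,0,-0.3333,0.4]]])

```text
t: 41.55
tool_pos: [0.4541, 0.3646, 0.1722]
tool_rot: [[-0.023, 1.0, 0.0], [1.0, 0.023, -0.0], [-0.0, 0.0, -1.0]]
contact_force: [0.0, -1.1, -0.4]
width: 0.6
grip_force: 0.0
```

```bash
python3 - <<'E'
from h import *
S=grab("side");T=grab("top");a=S["frame"][90:330,130:440,::-1];b=T["frame"][120:330,75:395,::-1]
cv2.imwrite("pics/c9.png",np.hstack([cv2.resize(x,(400,340),interpolation=2) for x in (a,b)]))
s=manip.observe();print(s["t"],s["tool_pos"],s["tool_rot"][0],s["width"],s["contact_force"])
E
```

```text
41.65 [0.45389785 0.36506583 0.17225905] [-2.24734876e-02  9.99747437e-01  7.23513278e-05] 0.59659862434136 [ 0.17423696 -0.22667047  1.06874167]
```

View pics/c9.png

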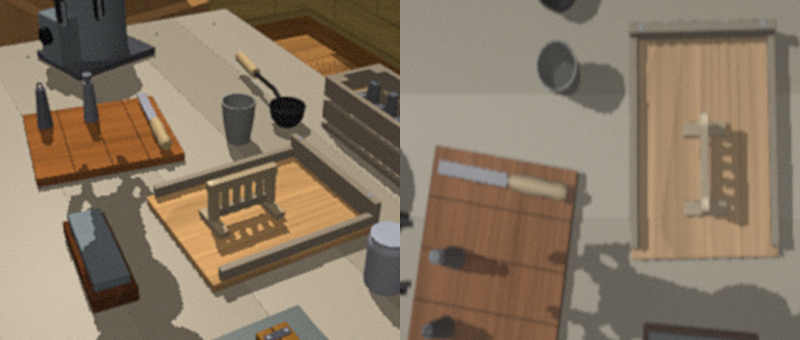

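Gate is back upright exactly on its old pixels (rail 318,190), and the weights stand on the board. Fetch the rough weight.

Call:
carry_out(rows=[[[0,0,-0.3,0,0,0,0.4],[0,0,-0.55,0,0,0,0.4],[0,0,-0.75,0,0,0,0.4],[0,0,-0.873,0,0,0,0.4],[0,0,-0.873,0,0,0,0.4],[0,0,-0.873,0,0,0,0.4]]], grip_force=40)

```text
t: 42.4
tool_pos: [0.454, 0.3663, 0.0421]
tool_rot: [[-0.023, 1.0, 0.001], [1.0, 0.023, 0.001], [0.001, 0.001, -1.0]]
contact_force: [0.1, 1.1, 0.9]
width: 0.598
grip_force: 0.0
```

Call:
carry_out(rows=[[[0,0,0,0,0,0,0.6],[0,0,0,0,0,0,0.7],[0,0,0,0,0,0,0.85],[0,0,0,0,0,0,1],[0,0,0,0,0,0,1],[0,0,0,0,0,0,1]]])

```text
t: 43.15
tool_pos: [0.4535, 0.3665, 0.0422]
tool_rot: [[-0.024, 1.0, 0.001], [1.0, 0.024, 0.001], [0.001, 0.001, -1.0]]
contact_force: [-2.0, -0.4, 7.0]
width: 0.24
grip_force: 39.2
```

Call:
carry_out(rows=[[[0,0,0.1,0,0,0,1],[0,0,0.3,0,0,0,1],[0,0,0.55,0,0,0,1],[0,0,0.8,0,0,0,1],[0,0,0.8,0,0,0,1]]], grip_force=50)

```text
t: 43.78
tool_pos: [0.4553, 0.3675, 0.1649]
tool_rot: [[-0.023, 1.0, 0.006], [1.0, 0.023, 0.003], [0.003, 0.006, -1.0]]
contact_force: [-0.1, 0.6, -3.1]
width: 0.235
grip_force: 48.9
```

Call:
carry_out(rows=[[[0.06,-0.18,0,0,0,0,1],[0.16,-0.48,0,0,0,0,1],[0.245,-0.735,0,0,0,0,1]]])

```text
t: 44.15
tool_pos: [0.4893, 0.2543, 0.1598]
tool_rot: [[-0.024, 1.0, -0.002], [1.0, 0.024, -0.001], [-0.001, -0.002, -1.0]]
contact_force: [0.2, -0.0, -3.1]
width: 0.233
grip_force: 48.9
```

Call:
carry_out(rows=[[[0.1,-0.3,0,0,0,0,1],[0.2,-0.6,0,0,0,0,1],[0.245,-0.735,0,0,0,0,1]]])

```text
t: 44.52
tool_pos: [0.5265, 0.1432, 0.1598]
tool_rot: [[-0.021, 1.0, -0.002], [1.0, 0.021, -0.001], [-0.001, -0.002, -1.0]]
contact_force: [-0.1, 0.2, -2.5]
width: 0.236
grip_force: 48.9
```

Call:
carry_out(rows=[[[0.1,-0.3,0,0,0,0,1],[0.17,-0.51,0,0,0,0,1],[0.22,-0.66,0,0,0,0,1],[0.245,-0.735,0,0,0,0,1],[0.245,-0.735,0,0,0,0,1],[0.245,-0.735,0,0,0,0,1]]])

```text
t: 45.28
tool_pos: [0.5629, 0.0364, 0.1608]
tool_rot: [[-0.024, 1.0, -0.001], [1.0, 0.024, 0.001], [0.001, -0.001, -1.0]]
contact_force: [-0.8, 0.3, -1.6]
width: 0.233
grip_force: 48.9
```

Call:
carry_out(rows=[[[0,0,-0.25,0,0,0,1],[0,0,-0.5,0,0,0,1],[0,0,-0.67,0,0,0,1],[0,0,-0.75,0,0,0,1],[0,0,-0.79,0,0,0,1],[0,0,-0.808,0,0,0,1],[0,0,-0.808,0,0,0,1],[0,0,-0.808,0,0,0,1]]])

```text
t: 46.28
tool_pos: [0.5641, 0.0354, 0.0408]
tool_rot: [[-0.023, 1.0, 0.001], [1.0, 0.023, -0.0], [-0.0, 0.001, -1.0]]
contact_force: [-0.8, -0.5, -3.5]
width: 0.232
grip_force: 49.0
```

Call:
carry_out(rows=[[[0,0,-0.004,0,0,0,1],[0,0,-0.008,0,0,0,1],[0,0,-0.012,0,0,0,1],[0,0,-0.012,0,0,0,1]]])

```text
t: 46.78
tool_pos: [0.5638, 0.0354, 0.0392]
tool_rot: [[-0.023, 1.0, 0.001], [1.0, 0.023, -0.0], [-0.0, 0.001, -1.0]]
contact_force: [-2.6, -0.3, 6.1]
width: 0.234
grip_force: 50.2
```

Call:
carry_out(rows=[[[0,0,0,0,0,0,0.7],[0,0,0,0,0,0,0.6],[0,0,0,0,0,0,0.45],[0,0,0,0,0,0,0.4],[0,0,0.2,0,0,0,0.4],[0,0,0.5,0,0,0,0.4],[0,0,0.86,0,0,0,0.4],[0,0,0.86,0,0,0,0.4]]])

```text
t: 47.78
tool_pos: [0.5669, 0.0353, 0.1718]
tool_rot: [[-0.023, 1.0, 0.009], [1.0, 0.023, -0.001], [-0.001, 0.009, -1.0]]
contact_force: [1.0, 0.2, -0.4]
width: 0.6
grip_force: 0.0
```

Call:
carry_out(rows=[[[-0.2,0.36,0,0,0,0,0.4],[-0.422,0.758,0,0,0,0,0.4],[-0.422,0.758,0,0,0,0,0.4]]])

```text
t: 48.15
tool_pos: [0.4972, 0.1517, 0.1661]
tool_rot: [[-0.028, 1.0, -0.003], [1.0, 0.028, 0.0], [0.0, -0.003, -1.0]]
contact_force: [0.4, -0.7, 0.2]
width: 0.598
grip_force: 0.0
```

Call:
carry_out(rows=[[[-0.2,0.36,0,0,0,0,0.4],[-0.422,0.758,0,0,0,0,0.4],[-0.422,0.758,0,0,0,0,0.4]]])

```text
t: 48.52
tool_pos: [0.4352, 0.2648, 0.1665]
tool_rot: [[-0.028, 1.0, -0.001], [1.0, 0.028, -0.0], [-0.0, -0.001, -1.0]]
contact_force: [0.2, 0.4, -0.5]
width: 0.601
grip_force: 0.0
```

Call:
carry_out(rows=[[[-0.2,0.36,0,0,0,0,0.4],[-0.422,0.758,0,0,0,0,0.4],[-0.422,0.758,0,0,0,0,0.4],[-0.422,0.758,0,0,0,0,0.4],[-0.422,0.758,0,0,0,0,0.4]]])

```text
t: 49.15
tool_pos: [0.3748, 0.3751, 0.1669]
tool_rot: [[-0.021, 1.0, -0.0], [1.0, 0.021, -0.001], [-0.001, -0.0, -1.0]]
contact_force: [-0.3, -0.2, -0.2]
width: 0.597
grip_force: 0.0
```

Call:
carry_out(rows=[[[0,0,-0.3,0,0,0,0.4],[0,0,-0.55,0,0,0,0.4],[0,0,-0.75,0,0,0,0.4],[0,0,-0.833,0,0,0,0.4],[0,0,-0.833,0,0,0,0.4],[0,0,-0.833,0,0,0,0.4]]], grip_force=40)

```text
t: 49.9
tool_pos: [0.3748, 0.3769, 0.0434]
tool_rot: [[-0.023, 1.0, 0.002], [1.0, 0.023, 0.001], [0.001, 0.002, -1.0]]
contact_force: [0.5, -0.3, -0.4]
width: 0.601
grip_force: 0.0
```

Call:
carry_out(rows=[[[0,0,0,0,0,0,0.6],[0,0,0,0,0,0,0.7],[0,0,0,0,0,0,0.85],[0,0,0,0,0,0,1],[0,0,0,0,0,0,1],[0,0,0,0,0,0,1]]])

```text
t: 50.65
tool_pos: [0.3741, 0.3769, 0.0431]
tool_rot: [[-0.023, 1.0, 0.001], [1.0, 0.023, 0.001], [0.001, 0.001, -1.0]]
contact_force: [-0.8, -0.1, 5.3]
width: 0.23
grip_force: 39.2
```

Call:
carry_out(rows=[[[0,0,0.1,0,0,0,1],[0,0,0.3,0,0,0,1],[0,0,0.55,0,0,0,1],[0,0,0.8,0,0,0,1],[0,0,0.8,0,0,0,1]]], grip_force=50)

```text
t: 51.28
tool_pos: [0.3753, 0.3779, 0.1656]
tool_rot: [[-0.023, 1.0, 0.005], [1.0, 0.023, 0.004], [0.004, 0.005, -1.0]]
contact_force: [0.4, 1.5, -2.5]
width: 0.229
grip_force: 48.9
```

Call:
carry_out(rows=[[[0.1,-0.22,0,0,0,0,1],[0.27,-0.6,0,0,0,0,1],[0.42,-0.937,0,0,0,0,1]]])

```text
t: 51.65
tool_pos: [0.4361, 0.2343, 0.1612]
tool_rot: [[-0.024, 1.0, -0.002], [1.0, 0.024, -0.001], [-0.001, -0.002, -1.0]]
contact_force: [0.6, -0.1, -2.4]
width: 0.234
grip_force: 49.0
```

Call:
carry_out(rows=[[[0.15,-0.33,0,0,0,0,1],[0.3,-0.67,0,0,0,0,1],[0.42,-0.937,0,0,0,0,1]]])

```text
t: 52.02
tool_pos: [0.4993, 0.0934, 0.1612]
tool_rot: [[-0.022, 1.0, -0.002], [1.0, 0.022, -0.0], [-0.0, -0.002, -1.0]]
contact_force: [0.3, 0.3, -1.6]
width: 0.235
grip_force: 49.0
```

Call:
carry_out(rows=[[[0.14,-0.31,0,0,0,0,1],[0.27,-0.6,0,0,0,0,1],[0.36,-0.8,0,0,0,0,1],[0.42,-0.937,0,0,0,0,1],[0.42,-0.937,0,0,0,0,1],[0.42,-0.937,0,0,0,0,1]]])

```text
t: 52.78
tool_pos: [0.5617, -0.0441, 0.1617]
tool_rot: [[-0.024, 1.0, -0.002], [1.0, 0.024, 0.001], [0.001, -0.002, -1.0]]
contact_force: [0.0, 0.3, -2.7]
width: 0.234
grip_force: 49.0
```

Call:
carry_out(rows=[[[0,0,-0.25,0,0,0,1],[0,0,-0.5,0,0,0,1],[0,0,-0.67,0,0,0,1],[0,0,-0.75,0,0,0,1],[0,0,-0.79,0,0,0,1],[0,0,-0.808,0,0,0,1],[0,0,-0.813,0,0,0,1],[0,0,-0.813,0,0,0,1]]])

```text
t: 53.78
tool_pos: [0.5632, -0.0452, 0.041]
tool_rot: [[-0.023, 1.0, 0.001], [1.0, 0.023, -0.0], [-0.0, 0.001, -1.0]]
contact_force: [0.1, -0.6, -1.6]
width: 0.234
grip_force: 49.0
```

Call:
carry_out(rows=[[[0,0,-0.003,0,0,0,1],[0,0,-0.006,0,0,0,1],[0,0,-0.006,0,0,0,1]]])

```text
t: 54.15
tool_pos: [0.563, -0.0452, 0.0402]
tool_rot: [[-0.023, 1.0, 0.001], [1.0, 0.023, -0.0], [-0.0, 0.001, -1.0]]
contact_force: [-2.3, 0.5, 6.5]
width: 0.234
grip_force: 50.1
```

Touching down; release, rise and retreat to the side for a clear view.

Call:
carry_out(rows=[[[0,0,0,0,0,0,0.7],[0,0,0,0,0,0,0.6],[0,0,0,0,0,0,0.45],[0,0,0,0,0,0,0.4],[0,0,0.2,0,0,0,0.4],[0,0,0.5,0,0,0,0.4],[0,0,1,0,0,0,0.4],[0,0,1,0,0,0,0.4]]])

```text
t: 55.15
tool_pos: [0.5654, -0.0456, 0.194]
tool_rot: [[-0.023, 1.0, 0.008], [1.0, 0.023, -0.002], [-0.002, 0.008, -1.0]]
contact_force: [0.2, 0.2, -0.3]
width: 0.604
grip_force: 0.0
```

Call:
carry_out(rows=[[[-0.4,0.4,0.2,0,0,0,0.4],[-0.6,0.9,0.2,0,0,0,0.4],[-0.6,0.9,0.2,0,0,0,0.4]]])

```text
t: 55.52
tool_pos: [0.4709, 0.0915, 0.2191]
tool_rot: [[-0.024, 1.0, -0.001], [1.0, 0.024, 0.0], [0.0, -0.001, -1.0]]
contact_force: [0.7, -0.2, -0.3]
width: 0.599
grip_force: 0.0
```

Call:
carry_out(rows=[[[-0.4,0.4,0,0,0,0,0.4],[-0.6,0.95,0,0,0,0,0.4],[-0.6,0.95,0,0,0,0,0.4]]])

```text
t: 55.9
tool_pos: [0.3808, 0.2339, 0.2189]
tool_rot: [[-0.024, 1.0, -0.001], [1.0, 0.024, -0.0], [-0.0, -0.001, -1.0]]
contact_force: [1.6, 0.3, -0.2]
width: 0.598
grip_force: 0.0
```

Call:
carry_out(rows=[[[-0.3,0.4,0,0,0,0,0.4],[-0.4,0.95,0,0,0,0,0.4],[-0.4,0.95,0,0,0,0,0.4],[-0.4,0.95,0,0,0,0,0.4],[-0.4,0.95,0,0,0,0,0.4],[-0.4,0.95,0,0,0,0,0.4]]])

```text
t: 56.65
tool_pos: [0.3229, 0.3738, 0.2192]
tool_rot: [[-0.022, 1.0, -0.0], [1.0, 0.022, -0.001], [-0.001, -0.001, -1.0]]
contact_force: [-0.4, 0.1, 0.3]
width: 0.598
grip_force: 0.0
```

```bash
python3 - <<'E'
from h import *
S=grab("side");T=grab("top")
a=T["frame"][125:290,250:390,::-1]; b=S["frame"][180:300,235:435,::-1]
A=cv2.resize(a,None,fx=2.4,fy=2.4,interpolation=2);B=cv2.resize(b,(450,270),interpolation=2);B=cv2.copyMakeBorder(B,0,A.shape[0]-270,0,0,0)
cv2.imwrite("pics/c10.png",np.hstack([A,B]))
for n,I in(("top",T),("side",S)):
    import pickle
    d=np.abs(I["frame"].astype(int)-pickle.load(open(n+"0.pkl","rb"))["frame"]).sum(2)
    r=(slice(125,290),slice(250,390)) if n=="top" else (slice(180,300),slice(235,435))
    c=(slice(140,185),slice(180,222)) if n=="top" else (slice(150,200),slice(295,335))
    print(n,(d[r]>90).sum(),"cup",(d[c]>90).sum())
print(manip.observe()["t"],manip.observe()["contact_force"])
E
```

```text
top 1491 cup 0
side 1224 cup 2
56.75 [-0.57048125 -0.57929896 -0.18254079]
```

View pics/c10.png

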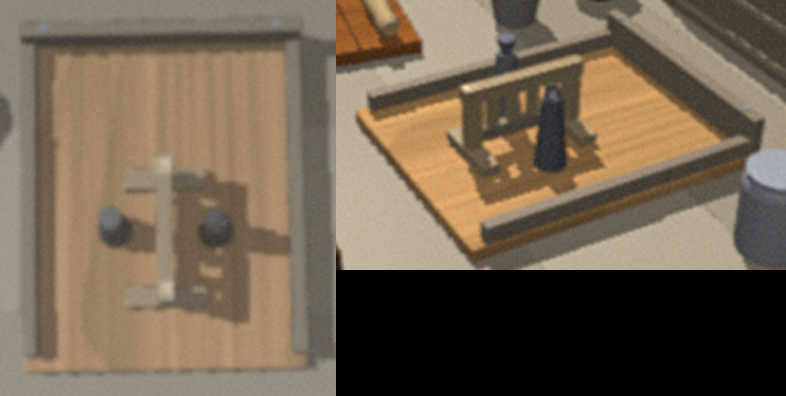

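Gate and both weights stand upright on their old pixels (crop rough (113,225), gate rail (165,158)–(165,298), trim (216,228)) and the cup is unmoved. Handing in.

```bash
python3 -c "
from rig import manip
print(manip.sign_off())"
```

```text
the job is handed in; nothing more can be done
None
```

The job is handed in (no verdict was returned). The mould lies flat and lengthwise within about 2 mm of the slab's middle, the gate and both weights are back upright on their old spots, and the cup and file were left alone.

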